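# Lock a card rib on the glue-up jig with a T-toggle

### The arm

A 7-joint arm with a two-finger parallel gripper is mounted at the origin on the work surface. World frame = base frame: x ahead of the robot, y to its left, z up, the work surface at z = 0. Lengths are in mm, angles in rad, forces in N, time in s.
With the tool pointing down it reaches from about 400 to 900 mm from the base axis. Payload 5.5 kg.
Tool frame: the origin (TCP) lies at the very end of the fingers, on their centre line; the grasp point (between the pads) lies 19 mm behind it; z points along the fingers, y is the line along which they close (so a half turn about z gives the same grasp; the last joint's range is limited). The gripper opens to 85 mm and grips with 20 to 120 N. Pads are 22 mm wide; open, the fingers measure 114 mm over their backs; the gripper's body (76 mm by 85 mm) begins 54 mm behind the grasp point. The pads swing forward as they close: fully open they stand 13 mm farther back than shut.
Start: joints at [-0.942, 0.501, -0.427, 1.55, 0.221, 1.138, -0.21], TCP at [232.466, 607.009, 231.31] pointing down, gripper open.
Joint ranges: [-2.88, 2.88], [-0.31, 2.03], [-1.54, 1.56], [0.2, 2.42], [-1.41, 4.55], [0.19, 2.02], [-2.57, 2.57]. Speed limits (rad/s): [2.57, 2.57, 3.14, 3.14, 3.14, 3.14, 3.14].

### API

Orientations are given as a unit quaternion [x, y, z, w].
In Python, from plant import bot gives the robot as it stands.
- The arm moves only by the tool jog_arm, never from a script. Its argument "plan" is a list that holds one entry, the list of rows, each a list of 7 numbers: the shift along the tool's x, y, z in m, then the turn, a rotation vector about the tool's x, y, z in rad, then the opening, from 0 (shut) to 1 (fully open). In form: [[[tx, ty, tz, rx, ry, rz, fingers], ...]]. A call has exactly 5 rows; each row is the pose to reach, as a shift and turn from the pose commanded when the call began, along the tool's axes at that moment; what a row does not reach only later rows make up. A row lasts 1/12 s, in which the tool goes at most 41.7 mm and 7.16 degrees, less where a joint would pass 70% of its speed; a pose out of reach is approached as far as the arm can. A call with a gripper value outside its range is refused whole. The fingers move at their own pace and stop on an object; the grip force is fixed at half the most. Time passes only in rows, so rows that repeat a pose let the fingers close, or fill a call up. It gives the time, the measured TCP pose, the force, the opening and the grip force at its end, in the units of the state.
- bot.get_state(): the state, without advancing time (a new reading comes with each control period).
- bot.snapshot(name): name is "side" or "top"; returns a dict with "image" (480x640x3 uint8, red, green, blue), "z_map" (480x640 float32, mm along the optical axis (not along the pixel's ray), 0 where there is no reading), "K" (3x3 intrinsics, pixels), "origin" and "orientation" of the camera in the world. Camera axes: x right, y down, z forward; pixel columns grow to the right and rows downward; lengths in mm; the calibration is good to about 2 mm. A picture is of the moment at which its call begins.
- bot.job_done(): hands the job in; it is judged then, once.
The state is a dict: "t": time; "q": joint angles; "qvel": joint speeds; "tau": joint torques, N m; "position": TCP position; "tool_rot": TCP orientation; "contact_force": force on the tool from outside, world axes, zero at the start; "ft_torque": the same for the moment, N m; "opening": finger opening in mm; "gripper_force": force on a finger pad.
Only numpy, scipy, OpenCV 4.12 (cv2) and the standard library are available. Lean on these libraries where they do the work, as an engineer would, in place of code of your own. Each camera call takes 0.05 s, during which the arm holds its last target. There are 200 camera calls.

### The job

A notched card rib lies on the plywood glue-up jig, and one slot runs through both. Take the T-toggle with the short crossbar, pass the crossbar down through the middle of the slot until the round collar rests on the card, then turn it a quarter turn so that the crossbar lies square across the slot underneath, and let go, leaving it upright. Leave the longer T-toggle standing where it is.

Things in the scene. Friction and masses are not known exactly. Their poses are not given: they have to be found in the camera images.
- toggle_grip (a point): Shorter dark wooden T-toggle, loose, ~90 g, standing on its crossbar (76 long, 22 wide, 16 high). Above it a shank (18 dia, 20 high), a round collar (64 dia, 6 thick, underside 36 above the foot) and an upright flat grip (56 long, 18 thick, 46 high, parallel to the crossbar); 88 mm tall. Point: in the grip on the axis, 68 above the foot, 26 above the collar's top. x along grip and crossbar, z up.
- long_toggle_grip (a point): Longer dark wooden T-toggle, loose, standing on its crossbar: same make and height (88 mm) and same 64 mm collar, but crossbar 130 mm and grip 90 mm long, so it does not fit the slot. It stays where it is. Point: in the grip on the axis, 68 mm above the foot. x along grip and crossbar, z up.
- slot (a point): Slot 92 x 38 mm through a fixed plywood jig (220 x 180 mm, top 63 mm above the table) and the fixed notched card rib on it; 13 mm thick together, 44 mm free beneath. Point: middle of the slot at the card's upper face; x along the slot, y across, z up. With the short toggle home its grip point is 32 mm above this point, the crossbar 7 mm below the deck: it turns freely either way.
Not all that is in view belongs to the job. Leave any blue or green look-alike of the part that bears toggle_grip alone.

How it is judged:
By the outcome, as a careful person would: the job done as asked, in the order asked, and still so for the second after the job is handed in, with the robot touching nothing.
It also fails if it takes over 45 s, if anything falls off the work surface, if the arm or the gripper's body presses on something with over 40 N, if the wrist force passes 120 N, or if a joint passes its speed limit or range.

## Working session

There is one attempt and no reset: what is moved stays moved. The work goes in short steps, Python scripts to look and compute and a tool call to move; the robot and the scene stay as the last step left them, time stands still between calls to the robot, and variables do not carry over. Pictures are saved under pics/ and viewed, at most 10 in all, crops included, and the job is handed in when it is done.

Besides the shell and the picture viewer there is one more tool, called after ">>>" by a JSON object that holds its "method" and its "body", one argument or row to a line. jog_arm: Moves the arm, as the interface text tells. Its arguments: {"type":"object","properties":{"plan":{"type":"array","items":{"type":"array","items":{"type":"array","items":{"type":"number"}}}}},"required":["plan"]}

```bash
mkdir -p pics; ls; cat > h.py <<'E'
import numpy as np,cv2
from scipy.spatial.transform import Rotation as R
from plant import bot
def cloud(s):
    K=np.array(s["K"]);z=s["z_map"].astype(float);v,u=np.mgrid[:480,:640]
    P=np.stack([(u-K[0,2])/K[0,0]*z,(v-K[1,2])/K[1,1]*z,z],-1)
    o=np.array(s["orientation"])
    M=R.from_quat(o).as_matrix() if o.size==4 else o.reshape(3,3)
    W=P@M.T+np.array(s["origin"]);W[z==0]=np.nan
    return W
E
python3 - <<'E'
from h import *
for n in("top","side"):
    s=bot.snapshot(n);cv2.imwrite(f"pics/{n}0.png",s["image"][...,::-1]);np.save(n+"W.npy",cloud(s));np.save(n+"I.npy",s["image"]);print(n,s["origin"],s["orientation"],s["K"])
st=bot.get_state();print({k:np.round(v,3) for k,v in st.items()})
E
```

```text
pics
top [399.3209143  167.27021779 759.57633112] [-0.6472616   0.75189736 -0.09501637  0.08169871] [[445.43884641   0.         317.5918237 ]
 [  0.         445.43884641 237.15776949]
 [  0.           0.           1.        ]]
side [ 173.02912995 -588.05361639  589.05364095] [ 0.84253873 -0.21377766  0.12479202 -0.47838746] [[604.56875475   0.         326.8630396 ]
 [  0.         604.56875475 236.68815662]
 [  0.           0.           1.        ]]
{'t': np.float64(0.1), 'q': array([-0.942,  0.502, -0.427,  1.551,  0.221,  1.138, -0.21 ]), 'qvel': array([-0.   ,  0.001,  0.   , -0.002, -0.002, -0.001,  0.   ]), 'tau': array([-1.2000e-02, -5.7080e+01, -5.8390e+00, -2.8175e+01,  1.0000e-02,
        5.0000e-03,  0.0000e+00]), 'position': array([232.354, 606.38 , 230.343]), 'tool_rot': array([ 0.182,  0.983, -0.001, -0.   ]), 'contact_force': array([-0.346, -0.322,  0.385]), 'ft_torque': array([-0.026, -0.02 , -0.008]), 'gripper_force': np.float64(0.0), 'opening': np.float64(85.559)}
```

View pics/top0.png

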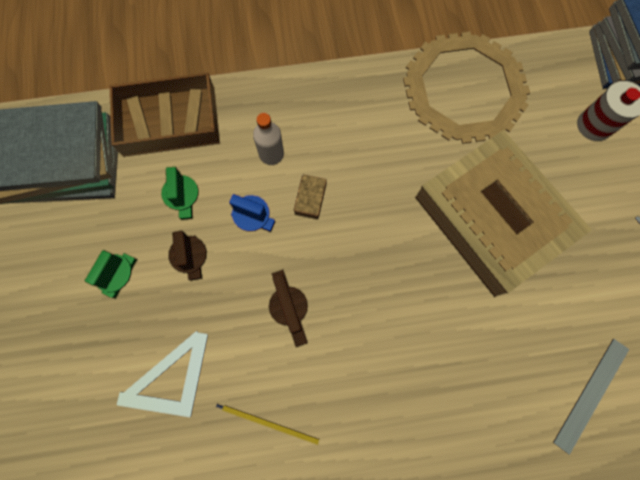

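View pics/side0.png

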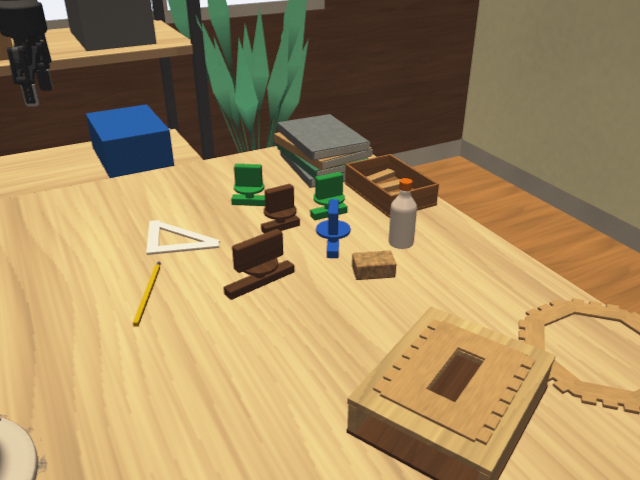

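Top picture candidates: the short dark toggle at (187,253), the long dark one at (288,305), green ones at (180,190) and (110,272), and a blue one at (251,212). By description I take (187,253). The slot is at about (508,206). I'll measure both and check with a crop.

```bash
cat > m.py <<'E'
from h import *
W=np.load("topW.npy");I=np.load("topI.npy")
V=np.load("sideW.npy");J=np.load("sideI.npy")
def rect(p,t):
    r=cv2.minAreaRect(p[:,:2].astype(np.float32));b=cv2.boxPoints(r);e=[b[1]-b[0],b[2]-b[1]];l=max(e,key=np.linalg.norm)
    print(t,len(p),"c",np.round(r[0],1),"size",np.round(r[1],1),"ang",round(np.degrees(np.arctan2(l[1],l[0]))%180,1),"z",np.round(np.median(p[:,2]),1))
def box(W,I,u0,u1,v0,v1,dark=True):
    w=W[v0:v1,u0:u1].reshape(-1,3);c=I[v0:v1,u0:u1].reshape(-1,3).astype(int)
    m=np.isfinite(w[:,0])&((c.sum(1)<260) if dark else True);return w[m]
for n,bt,bs in(("short",(160,212,225,285),(258,302,182,234)),("long",(262,315,262,350),(222,298,230,298))):
  for k,p in(("top",box(W,I,*bt)),("side",box(V,J,*bs))):
    z=p[:,2]
    rect(p[(z>80)&(z<96)],n+k+" grip")
    rect(p[(z>36)&(z<47)],n+k+" collar")
    rect(p[(z>8)&(z<22)],n+k+" bar")
p=box(W,I,410,600,130,300,False);rect(p[(p[:,2]>58)&(p[:,2]<70)],"deck")
for n,p in(("top",box(W,I,478,540,172,240,False)),("side",box(V,J,420,492,340,408,False))):
    rect(p[(p[:,2]<50)],n+" slot below");print(np.percentile(p[:,2],[5,50,80,95]))
# slot from depth mask in top image, edges projected onto deck plane
c=I[170:242,476:542].astype(np.uint8)
cv2.imwrite("pics/crop1.png",cv2.resize(np.hstack([I[217:289,150:222],I[170:242,472:544]]),None,fx=5,fy=5,interpolation=cv2.INTER_CUBIC)[...,::-1])
E
python3 m.py
```

```text
shorttop grip 429 c [585.3 357.1] size [55.9 18.8] ang 2.1 z 87.4
shorttop collar 574 c [583.4 355.3] size [58.  61.8] ang 110.0 z 41.7
shorttop bar 110 c [584.5 356.7] size [74.8 21.1] ang 3.1 z 15.2
shortside grip 217 c [546.8 288.4] size [186.   50.7] ang 57.4 z 85.5
shortside collar 330 c [599.1 394.4] size [153.3  60.8] ang 73.6 z 40.2
shortside bar 279 c [576.8 397.6] size [ 76.5 123.9] ang 102.8 z 13.3
longtop grip 703 c [476.7 203.8] size [89.7 18. ] ang 10.9 z 87.5
longtop collar 717 c [477.  203.5] size [61.3 61.7] ang 145.5 z 41.8
longtop bar 251 c [476.9 203.4] size [128.8  20.8] ang 11.0 z 15.7
longside grip 397 c [478.6 199.5] size [88.9 19.9] ang 11.8 z 85.5
longside collar 437 c [479.6 184.7] size [88.7 32.9] ang 4.9 z 40.6
longside bar 595 c [512.1 234.5] size [212.   88.9] ang 46.3 z 13.7
deck 10245 c [ 581.2 -173.7] size [219.9 181.2] ang 26.5 z 61.5
top slot below 992 c [ 594.4 -198.6] size [97.6 35.1] ang 26.9 z 5.3
[ 4.17563099 61.53181541 62.82867816 63.87219942]
side slot below 1242 c [ 607.6 -151.7] size [128.8  48.9] ang 26.8 z 4.4
[ 3.5050065  60.83148132 61.94867408 62.71861055]
```

View pics/crop1.png

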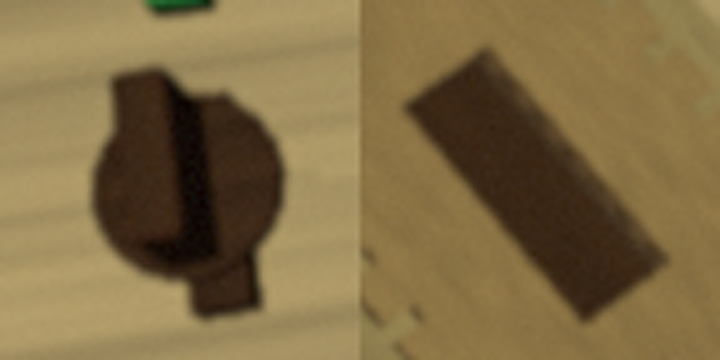

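The crop confirms the short dark toggle on the left, with its collar and the bar end at crop (225,285), and a clean slot on the right. Slot corners in the crop are about (490,48), (405,105), (585,322) and (668,262). Now I'll get the slot and card heights more precisely.

```bash
python3 - <<'E'
from h import *
W=np.load("topW.npy");I=np.load("topI.npy")
s=bot.snapshot("top");K=s["K"];M=R.from_quat(s["orientation"]).as_matrix();o=np.array(s["origin"])
def proj(u,v,z):
    d=M@np.array([(u-K[0,2])/K[0,0],(v-K[1,2])/K[1,1],1]);return o+d*(z-o[2])/d[2]
p=W[130:300,410:600].reshape(-1,3);p=p[(p[:,2]>55)&(p[:,2]<72)]
h,e=np.histogram(p[:,2],np.arange(57,70,.5));print(dict(zip(e,h)))
# plane height of card ring near slot, and of table
c=np.array([594.4,-198.6]);d=np.linalg.norm(p[:,:2]-c,axis=1);print("card z",np.median(p[(d<65)&(p[:,2]>58),2]))
t=W[300:340,380:480,2];print("table z",np.nanmedian(t))
g=[(472+(x-360)/5-.4,170+y/5-.4) for x,y in((490,48),(405,105),(585,322),(668,262))]
for zz in(62,65):
    q=np.array([proj(*a,zz) for a in g]);e=np.diff(np.vstack([q,q[:1]]),axis=0)
    print(zz,"c",q.mean(0).round(1),"len",np.linalg.norm(e,axis=1).round(1),"ang",np.degrees(np.arctan2(e[:,1],e[:,0])).round(1)%180)
# colour mask
gray=cv2.GaussianBlur(I,(3,3),0).astype(int).sum(2);m=np.zeros((480,640),np.uint8);m[172:242,476:542]=(gray[172:242,476:542]<300)*1
n,l,st,ce=cv2.connectedComponentsWithStats(m);k=1+np.argmax(st[1:,4]);v,u=np.nonzero(l==k)
q=np.array([proj(a,b,62.5)[:2] for a,b in zip(u,v)],np.float32);r=cv2.minAreaRect(q);print("mask",r,len(q))
mz=(np.nan_to_num(W[...,2],nan=0)<56);v,u=np.nonzero(mz[172:242,476:542]);q=np.array([proj(a+476,b+172,62.5)[:2] for a,b in zip(u,v)],np.float32);print("depth",cv2.minAreaRect(q),len(q))
E
```

```text
{np.float64(57.0): np.int64(723), np.float64(57.5): np.int64(877), np.float64(58.0): np.int64(915), np.float64(58.5): np.int64(877), np.float64(59.0): np.int64(706), np.float64(59.5): np.int64(569), np.float64(60.0): np.int64(509), np.float64(60.5): np.int64(633), np.float64(61.0): np.int64(861), np.float64(61.5): np.int64(1080), np.float64(62.0): np.int64(1229), np.float64(62.5): np.int64(1106), np.float64(63.0): np.int64(796), np.float64(63.5): np.int64(525), np.float64(64.0): np.int64(267), np.float64(64.5): np.int64(111), np.float64(65.0): np.int64(39), np.float64(65.5): np.int64(16), np.float64(66.0): np.int64(5), np.float64(66.5): np.int64(1), np.float64(67.0): np.int64(0), np.float64(67.5): np.int64(0), np.float64(68.0): np.int64(0), np.float64(68.5): np.int64(0), np.float64(69.0): np.int64(0)}
card z 62.03923262199618
table z -0.4014574572049696
62 c [ 582.2 -175.3   62. ] len [36.4 90.7 35.6 90.1] ang [115.2  26.1 116.1  25.6]
65 c [ 581.4 -173.9   65. ] len [36.3 90.3 35.5 89.7] ang [115.2  26.1 116.1  25.6]
mask ((581.8673706054688, -174.41793823242188), (95.76850128173828, 42.6907958984375), 27.625564575195312) 1395
depth ((583.2200927734375, -179.4512939453125), (99.2983169555664, 134.43557739257812), 72.28241729736328) 1134
```

```bash
cat > go.py <<'E'
import sys
from h import *
x,y,z,yaw=map(float,sys.argv[1:5])
s=bot.get_state();p=np.array(s["position"]);T=R.from_quat(s["tool_rot"])
a=np.radians(yaw);X=np.array([np.cos(a),np.sin(a),0]);Z=np.array([0,0,-1.]);G=R.from_matrix(np.stack([X,np.cross(Z,X),Z],1))
m=T.as_matrix()
print("t",s["t"],"pos",p.round(1),"yaw",np.degrees(np.arctan2(m[1,0],m[0,0])).round(2),"q",np.round(s["q"],2),"F",np.round(s["contact_force"],1),"open",round(float(s["opening"]),1),"gf",round(float(s["gripper_force"]),1))
print("shift",(T.inv().apply(np.array([x,y,z])-p)/1000).round(4),"rot",(T.inv()*G).as_rotvec().round(4))
E
python3 go.py 585 357 150 182.5
```

```text
t 0.15 pos [232.3 606.5 230.5] yaw 159.04 q [-0.94  0.5  -0.43  1.55  0.22  1.14 -0.21] F [ 0.  -0.2  0.1] open 85.4 gf 0.0
shift [-0.4186 -0.1067  0.0806] rot [-1.500e-03 -4.000e-04 -4.094e-01]
```

>>> {"method": "jog_arm", "body": {
  "plan": [
    [[-0.035, -0.009, 0.007, 0, 0, -0.08, 0.6], [-0.07, -0.018, 0.014, 0, 0, -0.16, 0.6], [-0.105, -0.027, 0.021, 0, 0, -0.24, 0.6], [-0.14, -0.036, 0.028, 0, 0, -0.32, 0.6], [-0.175, -0.045, 0.035, 0, 0, -0.41, 0.6]]
  ]
}}

```text
t: 0.57
position: [380.9, 501.1, 195.7]
tool_rot: [-0.024, 1.0, -0.0, -0.0]
contact_force: [0.3, 1.2, -0.0]
opening: 51.1
gripper_force: 0.0
```

```bash
python3 go.py 585 357 150 182.5
```

```text
t 0.5667 pos [380.9 501.1 195.7] yaw -177.22 q [-0.62  0.51 -0.47  1.64  0.26  1.06  0.45] F [ 0.3  1.2 -0. ] open 51.1 gf 0.0
shift [-0.1969 -0.1538  0.0457] rot [-0.0005 -0.0002  0.0049]
```

>>> {"method": "jog_arm", "body": {
  "plan": [
    [[-0.032, -0.025, 0.008, 0, 0, 0.005, 0.6], [-0.064, -0.05, 0.016, 0, 0, 0.005, 0.6], [-0.096, -0.075, 0.024, 0, 0, 0.005, 0.6], [-0.128, -0.1, 0.032, 0, 0, 0.005, 0.6], [-0.16, -0.125, 0.04, 0, 0, 0.005, 0.6]]
  ]
}}

```text
t: 0.98
position: [546.5, 382.9, 155.7]
tool_rot: [-0.02, 1.0, -0.0, -0.0]
contact_force: [1.2, 0.8, 0.2]
opening: 51.2
gripper_force: 0.0
```

>>> {"method": "jog_arm", "body": {
  "plan": [
    [[-0.018, -0.015, 0.003, 0, 0, 0, 0.6], [-0.037, -0.029, 0.006, 0, 0, 0, 0.6], [-0.037, -0.029, 0.006, 0, 0, 0, 0.6], [-0.037, -0.029, 0.006, 0, 0, 0, 0.6], [-0.037, -0.029, 0.006, 0, 0, 0, 0.6]]
  ]
}}

```text
t: 1.4
position: [582.4, 357.6, 149.9]
tool_rot: [-0.02, 1.0, 0.0, -0.001]
contact_force: [-0.8, 0.1, -0.4]
opening: 51.4
gripper_force: 0.0
```

```bash
python3 go.py 585 357 50 182.5
```

```text
t 1.4 pos [582.4 357.6 149.9] yaw -177.73 q [-0.32  0.64 -0.4   1.53  0.27  1.03  0.82] F [-0.8  0.1 -0.4] open 51.4 gf 0.0
shift [-0.0028 -0.0008  0.0999] rot [ 0.0005 -0.0014 -0.004 ]
```

>>> {"method": "jog_arm", "body": {
  "plan": [
    [[-0.003, -0.001, 0.025, 0, 0, -0.004, 0.6], [-0.003, -0.001, 0.05, 0, 0, -0.004, 0.6], [-0.003, -0.001, 0.075, 0, 0, -0.004, 0.6], [-0.003, -0.001, 0.09, 0, 0, -0.004, 0.6], [-0.003, -0.001, 0.099, 0, 0, -0.004, 0.6]]
  ]
}}

```text
t: 1.82
position: [583.7, 357.0, 49.0]
tool_rot: [-0.023, 1.0, -0.0, -0.002]
contact_force: [0.3, 1.0, 0.5]
opening: 51.2
gripper_force: 0.0
```

>>> {"method": "jog_arm", "body": {
  "plan": [
    [[0, 0, 0, 0, 0, 0, 0.4], [0, 0, 0, 0, 0, 0, 0.2], [0, 0, 0, 0, 0, 0, 0], [0, 0, 0, 0, 0, 0, 0], [0, 0, 0, 0, 0, 0, 0]]
  ]
}}

```text
t: 2.23
position: [587.1, 356.7, 52.7]
tool_rot: [-0.022, 1.0, 0.001, 0.001]
contact_force: [-0.5, 0.9, 1.1]
opening: 16.9
gripper_force: 60.9
```

```bash
python3 go.py 585 357 180 182.5
```

```text
t 2.2333 pos [587.1 356.7  52.7] yaw -177.53 q [-0.34  0.76 -0.37  1.57  0.32  0.88  0.79] F [-0.5  0.9  1.1] open 16.9 gf 60.9
shift [ 0.0019  0.0005 -0.1273] rot [ 0.0011  0.0019 -0.0005]
```

>>> {"method": "jog_arm", "body": {
  "plan": [
    [[0, 0, -0.02, 0, 0, 0, 0], [0, 0, -0.05, 0, 0, 0, 0], [0, 0, -0.08, 0, 0, 0, 0], [0, 0, -0.11, 0, 0, 0, 0], [0, 0, -0.13, 0, 0, 0, 0]]
  ]
}}

```text
t: 2.65
position: [587.5, 357.0, 185.5]
tool_rot: [-0.022, 1.0, 0.001, 0.002]
contact_force: [-0.4, 0.7, -0.9]
opening: 17.1
gripper_force: 60.2
```

```bash
python3 go.py 582 -174.4 180 26.4; python3 - <<'E'
from h import *
s=bot.snapshot("side");cv2.imwrite("pics/s1.png",s["image"][60:320,140:480,::-1])
E
```

```text
t 2.65 pos [587.5 357.  185.5] yaw -177.53 q [-0.31  0.61 -0.41  1.49  0.26  1.09  0.84] F [-0.4  0.7 -0.9] open 17.1 gf 60.2
shift [ 0.0284 -0.5307  0.0042] rot [ 6.0000e-03 -2.0000e-03  2.7239e+00]
```

View pics/s1.png

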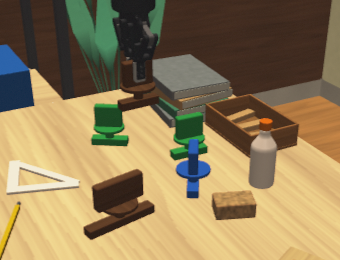

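The toggle is held level and lifted, at crop (138,95). The neighbours and the long toggle at (120,205) are undisturbed. Next is the carry.

>>> {"method": "jog_arm", "body": {
  "plan": [
    [[0.002, -0.025, 0, 0, 0, 0, 0], [0.004, -0.06, 0, 0, 0, 0, 0], [0.006, -0.096, 0, 0, 0, 0, 0], [0.008, -0.132, 0, 0, 0, 0, 0], [0.01, -0.168, 0, 0, 0, 0, 0]]
  ]
}}

```text
t: 3.12
position: [583.4, 186.3, 181.6]
tool_rot: [-0.022, 1.0, -0.0, 0.0]
contact_force: [0.8, -0.4, -0.5]
opening: 17.5
gripper_force: 60.2
```

>>> {"method": "jog_arm", "body": {
  "plan": [
    [[0.002, -0.037, 0, 0, 0, 0, 0], [0.004, -0.074, 0, 0, 0, 0, 0], [0.006, -0.111, 0, 0, 0, 0, 0], [0.008, -0.148, 0, 0, 0, 0, 0], [0.01, -0.185, 0, 0, 0, 0, 0]]
  ]
}}

```text
t: 3.53
position: [581.4, 0.8, 181.8]
tool_rot: [-0.022, 1.0, -0.0, 0.0]
contact_force: [1.0, -0.3, -1.2]
opening: 17.5
gripper_force: 60.2
```

>>> {"method": "jog_arm", "body": {
  "plan": [
    [[0.002, -0.037, 0, 0, 0, 0, 0], [0.004, -0.074, 0, 0, 0, 0, 0], [0.006, -0.111, 0, 0, 0, 0, 0], [0.008, -0.148, 0, 0, 0, 0, 0], [0.009, -0.178, 0, 0, 0, 0, 0]]
  ]
}}

```text
t: 3.95
position: [579.6, -179.4, 181.7]
tool_rot: [-0.02, 1.0, -0.001, 0.0]
contact_force: [1.0, 0.4, -1.4]
opening: 17.1
gripper_force: 60.2
```

```bash
python3 go.py 582 -174.4 180 26.4
```

```text
t 3.95 pos [ 579.6 -179.4  181.7] yaw -177.66 q [ 0.49  0.46 -0.31  1.71  0.17  0.99  1.73] F [ 1.   0.4 -1.4] open 17.1 gf 60.2
shift [-0.0026  0.0049  0.0017] rot [1.0000e-04 2.3000e-03 2.7217e+00]
```

>>> {"method": "jog_arm", "body": {
  "plan": [
    [[-0.003, 0.005, 0, 0, 0, -0.1, 0], [-0.003, 0.005, 0, 0, 0, -0.2, 0], [-0.003, 0.005, 0, 0, 0, -0.3, 0], [-0.003, 0.005, 0, 0, 0, -0.42, 0], [-0.003, 0.005, 0, 0, 0, -0.42, 0]]
  ]
}}

```text
t: 4.37
position: [583.0, -170.6, 181.4]
tool_rot: [-0.231, 0.973, 0.0, 0.0]
contact_force: [-0.7, 0.1, -0.8]
opening: 17.3
gripper_force: 60.2
```

```bash
python3 go.py 582 -174.4 82 206.4;python3 - <<'E'
from h import *
s=bot.snapshot("side");cv2.imwrite("pics/s2.png",cv2.resize(s["image"][180:480,300:620,::-1],None,fx=2,fy=2))
s=bot.snapshot("top");cv2.imwrite("pics/t2.png",cv2.resize(s["image"][100:320,380:640,::-1],None,fx=2.5,fy=2.5))
W=cloud(s);I=s["image"].astype(int)
E
```

```text
t 4.3667 pos [ 583.  -170.6  181.4] yaw -153.24 q [ 0.55  0.47 -0.41  1.71  0.22  1.    2.1 ] F [-0.7  0.1 -0.8] open 17.3 gf 60.2
shift [ 0.0026 -0.0029  0.0994] rot [-0.0001  0.0004  0.0063]
```

View pics/s2.png

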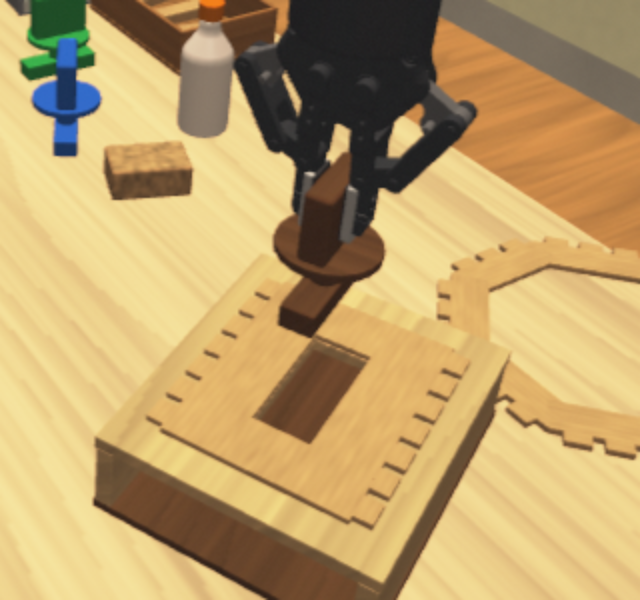

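The side picture shows the toggle level above the jig, aligned along the slot (slot at about (315,390), bar end at (305,310) in the crop). I'll check where the collar sits relative to the slot in world coordinates.

```bash
python3 - <<'E'
from h import *
p0=np.array(bot.get_state()["position"]);print(p0.round(1))
for n in("side","top"):
    s=bot.snapshot(n);W=cloud(s);I=s["image"].astype(int)
    near=(np.linalg.norm(W[...,:2]-p0[:2],axis=-1)<55)
    brown=(I[...,0]-I[...,2]>15)
    for nm,lo,hi in(("collar",160,176),("bar",118,150),("grip",178,222)):
        m=near&brown&(W[...,2]>lo)&(W[...,2]<hi)
        m=cv2.erode(m.astype(np.uint8),np.ones((2,2)))>0
        p=W[m]
        if len(p)<20: print(n,nm,len(p));continue
        q=p[:,:2].astype(np.float32);r=cv2.minAreaRect(q)
        print(n,nm,len(p),"z",np.percentile(p[:,2],[5,50,95]).round(1),"circ",np.round(np.hstack(cv2.minEnclosingCircle(q)),1),"rect",r)
E
```

```text
[ 583.  -170.6  181.4]
side collar 884 z [165.2 169.  170.7] circ [ 583.4 -173.1   32. ] rect ((579.887451171875, -175.8226776123047), (51.686134338378906, 61.73231506347656), 43.39106750488281)
side bar 598 z [130.  142.1 144.1] circ [ 576.6 -177.3   30.8] rect ((575.775634765625, -176.333984375), (59.83192443847656, 21.242523193359375), 26.17816925048828)
side grip 782 z [181.5 206.9 216. ] circ [ 582.  -171.8   27.4] rect ((576.2613525390625, -167.79225158691406), (53.46429443359375, 30.357332229614258), 52.11516189575195)
top collar 577 z [167.8 169.9 171.8] circ [ 580.2 -167.3   31. ] rect ((573.9843139648438, -157.7593994140625), (61.047645568847656, 37.62675857543945), 30.89366340637207)
top bar 185 z [131.7 143.5 145.4] circ [ 580.  -167.6   37.5] rect ((580.5457153320312, -168.15444946289062), (73.7167739868164, 21.389568328857422), 26.91033172607422)
top grip 267 z [191.4 215.  217. ] circ [ 580.5 -167.4   27.5] rect ((580.6074829101562, -167.77774047851562), (53.91484069824219, 17.420787811279297), 26.634769439697266)
```

```bash
python3 - <<'E'
from h import *
V=np.load("sideW.npy");J=np.load("sideI.npy")
s=bot.snapshot("side");K=s["K"];M=R.from_quat(s["orientation"]).as_matrix();o=np.array(s["origin"])
p=V[300:480,340:560].reshape(-1,3);p=p[(p[:,2]>57)&(p[:,2]<68)];p=p[np.linalg.norm(p[:,:2]-[582,-174],axis=1)<150]
print("deck",cv2.minAreaRect(p[:,:2].astype(np.float32)),np.median(p[:,2]))
# s2 crop: slot corners
for zz in(62,):
  q=[]
  for a,b in((315,336),(370,358),(310,443),(254,416)):
    u,v=300+a/2-.25,180+b/2-.25
    d=M@np.array([(u-K[0,2])/K[0,0],(v-K[1,2])/K[1,1],1]);q.append((o+d*(zz-o[2])/d[2])[:2])
  q=np.array(q);e=np.diff(np.vstack([q,q[:1]]),axis=0);print(q.round(1),q.mean(0).round(1),np.linalg.norm(e,axis=1).round(1),np.degrees(np.arctan2(e[:,1],e[:,0])).round(1))
E
```

```text
deck ((583.2816162109375, -176.62896728515625), (221.90260314941406, 180.5548095703125), 26.431028366088867) 60.70690540757727
[[ 614.9 -141. ]
 [ 632.3 -174.2]
 [ 552.  -213.5]
 [ 536.3 -180.3]] [ 583.9 -177.2] [37.5 89.5 36.8 87.9] [ -62.3 -153.9  115.3   26.6]
```

>>> {"method": "jog_arm", "body": {
  "plan": [
    [[0.0015, -0.0052, 0, 0, 0, 0.004, 0], [0.0015, -0.0052, 0.02, 0, 0, 0.004, 0], [0.0015, -0.0052, 0.04, 0, 0, 0.004, 0], [0.0015, -0.0052, 0.054, 0, 0, 0.004, 0], [0.0015, -0.0052, 0.058, 0, 0, 0.004, 0]]
  ]
}}

```text
t: 5.03
position: [582.3, -175.9, 120.7]
tool_rot: [-0.227, 0.974, 0.001, -0.002]
contact_force: [-1.6, 0.0, -0.7]
opening: 16.7
gripper_force: 60.3
```

```bash
python3 go.py 584 -176 82 206.4;python3 - <<'E'
from h import *
p0=np.array(bot.get_state()["position"])
for n in("side","top"):
    s=bot.snapshot(n);W=cloud(s);I=s["image"].astype(int)
    near=(np.linalg.norm(W[...,:2]-p0[:2],axis=-1)<50);brown=(I[...,0]-I[...,2]>15)&(I.sum(2)<300)
    for nm,lo,hi in(("collar",102,118),("bar",72,90),("grip",135,165)):
        p=W[cv2.erode((near&brown&(W[...,2]>lo)&(W[...,2]<hi)).astype(np.uint8),np.ones((2,2)))>0]
        q=p[:,:2].astype(np.float32);print(n,nm,len(p),np.median(p[:,2]).round(1),"circ",np.round(np.hstack(cv2.minEnclosingCircle(q)),1),"rect",cv2.minAreaRect(q))
s=bot.snapshot("side");cv2.imwrite("pics/s3.png",cv2.resize(s["image"][240:480,340:580,::-1],None,fx=2.5,fy=2.5))
E
```

```text
t 5.0333 pos [ 582.3 -175.9  120.7] yaw -153.76 q [ 0.53  0.55 -0.38  1.75  0.25  0.9   2.08] F [-1.6  0.  -0.7] open 16.7 gf 60.3
shift [-0.0016 -0.001   0.0387] rot [ 0.0026 -0.0033 -0.0029]
side collar 843 108.3 circ [ 582.3 -179.8   31.5] rect ((578.9301147460938, -182.2305145263672), (52.08475875854492, 60.69114685058594), 46.88862228393555)
side bar 420 81.8 circ [ 569.8 -184.4   24.1] rect ((569.360595703125, -185.13284301757812), (45.761146545410156, 19.91169548034668), 25.11810874938965)
side grip 472 153.1 circ [ 578.5 -177.1   25. ] rect ((580.1065673828125, -180.83163452148438), (49.154396057128906, 17.889938354492188), 23.089845657348633)
top collar 483 109.5 circ [ 579.4 -171.9   30.6] rect ((573.276123046875, -161.36703491210938), (60.972068786621094, 35.932220458984375), 29.98056411743164)
top bar 116 83.4 circ [ 579.5 -172.7   37.6] rect ((579.5172119140625, -172.92379760742188), (73.62260437011719, 20.602977752685547), 26.73874855041504)
top grip 196 154.6 circ [ 579.7 -172.4   27.4] rect ((579.8784790039062, -172.39085388183594), (53.71659469604492, 17.284202575683594), 26.57168197631836)
```

View pics/s3.png

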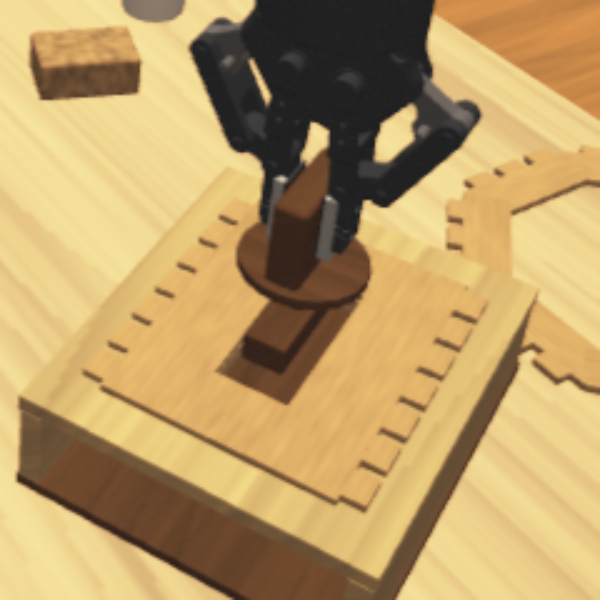

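The bar hangs just over the slot (bar end at crop (270,350), slot corner at (285,400)). The two cameras average to a shift of about 2 mm in world x. I'll lower it in stages.

>>> {"method": "jog_arm", "body": {
  "plan": [
    [[-0.0016, -0.0008, 0, 0, 0, 0, 0], [-0.0016, -0.0008, 0.008, 0, 0, 0, 0], [-0.0016, -0.0008, 0.016, 0, 0, 0, 0], [-0.0016, -0.0008, 0.024, 0, 0, 0, 0], [-0.0016, -0.0008, 0.03, 0, 0, 0, 0]]
  ]
}}

```text
t: 5.6
position: [585.2, -175.7, 92.1]
tool_rot: [-0.228, 0.974, 0.0, -0.001]
contact_force: [-0.8, 0.2, -0.6]
opening: 17.9
gripper_force: 60.3
```

>>> {"method": "jog_arm", "body": {
  "plan": [
    [[0, 0, 0.002, 0, 0, 0, 0], [0, 0, 0.004, 0, 0, 0, 0], [0, 0, 0.006, 0, 0, 0, 0], [0, 0, 0.007, 0, 0, 0, 0], [0, 0, 0.008, 0, 0, 0, 0]]
  ]
}}

```text
t: 6.02
position: [586.0, -175.8, 85.4]
tool_rot: [-0.228, 0.974, -0.0, 0.0]
contact_force: [0.3, -0.4, -0.7]
opening: 17.0
gripper_force: 60.3
```

```bash
python3 go.py 584 -176 79 206.4;cat > c.py <<'E'
from h import *
p0=np.array(bot.get_state()["position"])
for n in("side","top"):
    s=bot.snapshot(n);W=cloud(s);I=s["image"].astype(int)
    near=(np.linalg.norm(W[...,:2]-p0[:2],axis=-1)<50);brown=(I[...,0]-I[...,2]>15)&(I.sum(2)<300)
    for nm,lo,hi in(("collar",65.5,82),("griptop",105,130)):
        p=W[cv2.erode((near&brown&(W[...,2]>lo)&(W[...,2]<hi)).astype(np.uint8),np.ones((2,2)))>0]
        q=p[:,:2].astype(np.float32);print(n,nm,len(p),np.percentile(p[:,2],[10,50,90]).round(1),"circ",np.round(np.hstack(cv2.minEnclosingCircle(q)),1),"rect",cv2.minAreaRect(q))
E
python3 c.py
```

```text
t 6.0167 pos [ 586.  -175.8   85.4] yaw -153.69 q [ 0.52  0.6  -0.36  1.76  0.28  0.83  2.06] F [ 0.3 -0.4 -0.7] open 17.0 gf 60.3
shift [0.0019 0.0007 0.0064] rot [-0.0002  0.0003 -0.0015]
side collar 799 [71.1 73.  74.5] circ [ 585.9 -178.3   31.6] rect ((582.4252319335938, -182.80264282226562), (51.71183776855469, 60.871856689453125), 45.968505859375)
side griptop 416 [109.6 118.4 119.9] circ [ 582.9 -176.2   25.8] rect ((584.500732421875, -179.70556640625), (50.62098693847656, 17.740760803222656), 24.345552444458008)
top collar 419 [71.9 73.7 75.5] circ [ 582.6 -172.1   30.5] rect ((575.8966674804688, -161.49618530273438), (60.6609001159668, 33.72189712524414), 31.87369728088379)
top griptop 158 [113.5 118.8 120.7] circ [ 583.5 -173.9   27.3] rect ((583.2028198242188, -172.8815460205078), (53.618736267089844, 17.222766876220703), 26.41583824157715)
```

>>> {"method": "jog_arm", "body": {
  "plan": [
    [[0.001, 0, 0.001, 0, 0, 0, 0], [0.001, 0, 0.002, 0, 0, 0, 0], [0.001, 0, 0.003, 0, 0, 0, 0], [0.001, 0, 0.004, 0, 0, 0, 0], [0.001, 0, 0.0045, 0, 0, 0, 0]]
  ]
}}

```text
t: 6.53
position: [584.9, -176.2, 80.7]
tool_rot: [-0.228, 0.974, 0.0, -0.0]
contact_force: [-0.3, 0.5, -1.1]
opening: 17.2
gripper_force: 60.3
```

>>> {"method": "jog_arm", "body": {
  "plan": [
    [[0, 0, 0.0003, 0, 0, 0, 0], [0, 0, 0.0006, 0, 0, 0, 0], [0, 0, 0.0009, 0, 0, 0, 0], [0, 0, 0.0012, 0, 0, 0, 0], [0, 0, 0.0015, 0, 0, 0, 0]]
  ]
}}

```text
t: 6.95
position: [585.0, -176.2, 79.8]
tool_rot: [-0.228, 0.974, -0.0, 0.0]
contact_force: [-2.8, 0.1, 5.0]
opening: 17.6
gripper_force: 61.3
```

```bash
python3 go.py 584 -176 79 206.4; python3 c.py
```

```text
t 6.95 pos [ 585.  -176.2   79.8] yaw -153.69 q [ 0.52  0.61 -0.36  1.76  0.28  0.82  2.06] F [-2.8  0.1  5. ] open 17.6 gf 61.3
shift [0.0008 0.0007 0.0008] rot [-0.0001 -0.     -0.0015]
side collar 741 [66.4 67.7 73.3] circ [ 585.7 -178.6   31.7] rect ((581.4209594726562, -182.2468719482422), (51.6920051574707, 60.01292419433594), 44.694374084472656)
side griptop 348 [108.5 113.1 114.5] circ [ 583.2 -178.4   25.3] rect ((583.9542236328125, -180.3113250732422), (49.76346969604492, 18.069133758544922), 25.883724212646484)
top collar 383 [66.7 68.3 70.5] circ [ 581.9 -172.6   30.3] rect ((575.7518310546875, -161.30714416503906), (60.50741958618164, 32.41385269165039), 28.270902633666992)
top griptop 143 [110.7 113.6 115.4] circ [ 582.7 -174.3   27.3] rect ((582.1771240234375, -173.15350341796875), (53.53152084350586, 16.775028228759766), 26.14366340637207)
```

Light contact (5 N) and the collar is at its home height. Now I'll ease up 0.5 mm and make the quarter turn.

>>> {"method": "jog_arm", "body": {
  "plan": [
    [[0, 0, -0.0005, 0, 0, 0.06, 0], [0, 0, -0.0005, 0, 0, 0.17, 0], [0, 0, -0.0005, 0, 0, 0.28, 0], [0, 0, -0.0005, 0, 0, 0.39, 0], [0, 0, -0.0005, 0, 0, 0.5, 0]]
  ]
}}

```text
t: 7.47
position: [584.4, -176.0, 79.8]
tool_rot: [0.023, 1.0, 0.0, -0.0]
contact_force: [-1.6, 0.3, 2.4]
opening: 16.9
gripper_force: 60.6
```

>>> {"method": "jog_arm", "body": {
  "plan": [
    [[0, 0, 0, 0, 0, 0.11, 0], [0, 0, 0, 0, 0, 0.22, 0], [0, 0, 0, 0, 0, 0.33, 0], [0, 0, 0, 0, 0, 0.44, 0], [0, 0, 0, 0, 0, 0.55, 0]]
  ]
}}

```text
t: 7.88
position: [585.1, -175.8, 79.8]
tool_rot: [0.294, 0.956, 0.0, 0.0]
contact_force: [-0.5, 0.3, 0.5]
opening: 16.7
gripper_force: 60.4
```

>>> {"method": "jog_arm", "body": {
  "plan": [
    [[0, 0, 0, 0, 0, 0.11, 0], [0, 0, 0, 0, 0, 0.22, 0], [0, 0, 0, 0, 0, 0.33, 0], [0, 0, 0, 0, 0, 0.44, 0], [0, 0, 0, 0, 0, 0.52, 0]]
  ]
}}

```text
t: 8.3
position: [585.5, -175.7, 79.8]
tool_rot: [0.529, 0.848, 0.0, 0.0]
contact_force: [0.5, 0.2, -1.2]
opening: 17.4
gripper_force: 60.4
```

```bash
python3 go.py 584 -176 79 116.4; python3 c.py
```

```text
t 8.3 pos [ 585.5 -175.7   79.8] yaw 116.08 q [ 0.23  0.58  0.02  1.77 -0.01  0.79  0.71] F [ 0.5  0.2 -1.2] open 17.4 gf 60.4
shift [ 0.0003 -0.0015  0.0008] rot [ 0.0009  0.0002 -0.0056]
side collar 791 [66.5 67.9 75. ] circ [ 583.8 -182.2   31.1] rect ((577.6195678710938, -188.70936584472656), (38.95436096191406, 59.90156555175781), 47.990234375)
side griptop 214 [107.5 112.6 114.1] circ [ 590.  -189.8   16.9] rect ((589.8123168945312, -189.8472137451172), (17.000465393066406, 32.01487350463867), 24.41980743408203)
top collar 398 [67.1 68.5 70.1] circ [ 580.5 -175.8   31.8] rect ((577.9029541015625, -170.9293212890625), (59.72080612182617, 48.21449279785156), 33.875038146972656)
top griptop 272 [112.4 114.  115.6] circ [ 574.9 -164.1   32.3] rect ((575.5430297851562, -164.2310028076172), (42.10179138183594, 50.364742279052734), 74.03855895996094)
```

>>> {"method": "jog_arm", "body": {
  "plan": [
    [[0, 0, 0.0005, 0, 0, 0, 0], [0, 0, 0.0005, 0, 0, 0, 0.3], [0, 0, 0.0005, 0, 0, 0, 0.5], [0, 0, 0.0005, 0, 0, 0, 0.6], [0, 0, 0.0005, 0, 0, 0, 0.6]]
  ]
}}

```text
t: 8.82
position: [584.8, -176.4, 79.1]
tool_rot: [0.527, 0.85, -0.0, -0.0]
contact_force: [0.0, 0.5, -0.7]
opening: 51.2
gripper_force: 0.0
```

>>> {"method": "jog_arm", "body": {
  "plan": [
    [[0, 0, -0.005, 0, 0, 0, 0.6], [0, 0, -0.02, 0, 0, 0, 0.6], [0, 0, -0.045, 0, 0, 0, 0.6], [0, 0, -0.075, 0, 0, 0, 0.6], [0, 0, -0.11, 0, 0, 0, 0.6]]
  ]
}}

```text
t: 9.23
position: [583.6, -176.0, 189.2]
tool_rot: [0.527, 0.85, -0.001, -0.002]
contact_force: [1.5, 0.1, -0.8]
opening: 51.3
gripper_force: 0.0
```

>>> {"method": "jog_arm", "body": {
  "plan": [
    [[0, 0.03, -0.02, 0, 0, 0, 0.6], [0, 0.06, -0.04, 0, 0, 0, 0.6], [0, 0.09, -0.05, 0, 0, 0, 0.6], [0, 0.12, -0.05, 0, 0, 0, 0.6], [0, 0.13, -0.05, 0, 0, 0, 0.6]]
  ]
}}

```text
t: 9.65
position: [705.3, -114.4, 240.8]
tool_rot: [0.525, 0.851, 0.002, 0.001]
contact_force: [0.7, 1.3, -0.5]
opening: 51.3
gripper_force: 0.0
```

```bash
python3 go.py 584 -176 79 116.4; python3 - <<'E'
from h import *
out=[]
for n,b in(("side",(240,480,340,580)),("top",(110,310,410,610))):
    s=bot.snapshot(n);W=cloud(s);I=s["image"].astype(int)
    near=(np.linalg.norm(W[...,:2]-[582,-175],axis=-1)<45);dk=(I.sum(2)<300)
    for nm,lo,hi in(("collar",65.5,76),("griptop",108,122)):
        p=W[cv2.erode((near&dk&(W[...,2]>lo)&(W[...,2]<hi)).astype(np.uint8),np.ones((2,2)))>0]
        q=p[:,:2].astype(np.float32)
        if len(q)>5:print(n,nm,len(p),np.percentile(p[:,2],[10,50,90]).round(1),"circ",np.round(np.hstack(cv2.minEnclosingCircle(q)),1),"rect",cv2.minAreaRect(q))
    out.append(cv2.resize(s["image"][b[0]:b[1],b[2]:b[3],::-1],(400,400)))
cv2.imwrite("pics/f.png",np.hstack(out))
E
```

```text
t 9.65 pos [ 705.3 -114.4  240.8] yaw 116.6 q [ 0.12  0.57  0.01  1.37 -0.01  1.19  0.59] F [ 0.7  1.3 -0.5] open 51.3 gf 0.0
shift [-0.0007 -0.1369  0.1612] rot [0.005  0.0002 0.0036]
side collar 693 [66.4 67.7 71.4] circ [ 583.2 -183.1   30.5] rect ((576.6107177734375, -189.836669921875), (35.25069046020508, 59.7098388671875), 47.80313491821289)
side griptop 481 [110.1 112.8 114.1] circ [ 584.9 -180.9   27.3] rect ((584.6633911132812, -180.94265747070312), (16.642969131469727, 52.70599365234375), 27.228378295898438)
top collar 632 [66.6 68.2 69.7] circ [ 582.7 -176.4   31.8] rect ((581.1723022460938, -175.25473022460938), (60.61311340332031, 60.04418182373047), 25.402807235717773)
top griptop 354 [112.5 114.1 115.6] circ [ 581.9 -176.2   27. ] rect ((581.8464965820312, -176.24029541015625), (15.73132038116455, 53.9594612121582), 26.311620712280273)
```

View pics/f.png

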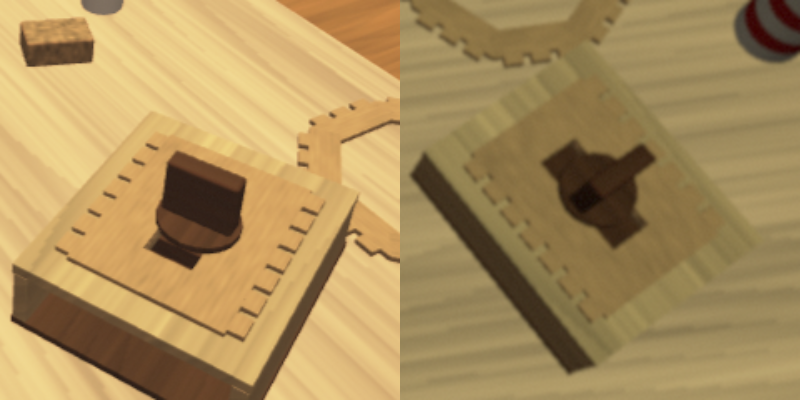

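The final picture shows the toggle upright with its collar flat on the card, and the grip square across the slot: 116.3° against 26.4° for the slot. It is centred within about 2–4 mm and the gripper is clear.

```bash
python3 -c "
from plant import bot
print(bot.job_done())"
```

```text
the job is handed in; nothing more can be done
None
```

The short T-toggle is seated through the slot, turned a quarter turn so its crossbar lies square across underneath, released upright, and the job is handed in; the long toggle was never approached.

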